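# Fit the loose bar knob on the valve spindle and close the valve

### The arm

A 6-joint arm with a two-finger parallel gripper is mounted at the origin on a cart in front of the work surface, level with it; the furniture and walls round the work are solid. World frame = base frame: x ahead of the robot, y to its left, z up, the work surface at z = 0. Lengths are in m, angles in rad, forces in N, time in s.
With the tool pointing down it reaches from about 0.3 to 0.875 m from the base axis. Payload 6.4 kg.
Tool frame: the origin (TCP) lies at the very end of the fingers, on their centre line; the grasp point (between the pads) lies 19 mm behind it; z points along the fingers, y is the line along which they close (so a half turn about z gives the same grasp; the last joint's range is limited). The gripper opens to 85 mm and grips with 20 to 120 N. Pads are 22 mm wide; open, the fingers measure 114 mm over their backs; the gripper's body (76 mm by 85 mm) begins 54 mm behind the grasp point. The pads swing forward as they close: fully open they stand 13 mm farther back than shut.
Start: joints at [0.973, 0.181, 1.607, -0, 1.354, -0.206], TCP at [0.22, 0.531, 0.231] pointing down, gripper open.
Joint ranges: [-2.99, 2.99], [-0.89, 2.07], [0.3, 2.58], [-1.14, 4.28], [0, 2.63], [-3.12, 3.12]. Speed limits (rad/s): [2.57, 2.57, 3.01, 3.14, 3.14, 3.14].

### API

Orientations are given as a unit quaternion [w, x, y, z].
In Python, from bench import ctrl, camera, calibration, order, outline_of gives the robot as it stands.
- The arm moves only by the tool move_arm, never from a script. Its argument "series" is a list that holds one entry, the list of rows, each a list of 5 numbers: the opening, from 0 (shut) to 1 (fully open), then the shift along the tool's x, y, z in mm, then the turn about the tool's z in rad. A call has exactly 10 rows; each row is the pose to reach, as a shift and turn from the pose commanded when the call began, along the tool's axes at that moment; what a row does not reach only later rows make up. A row lasts 1/12 s, in which the tool goes at most 41.7 mm and 7.16 degrees, less where a joint would pass 70% of its speed; a pose out of reach is approached as far as the arm can. A call with a gripper value outside its range is refused whole. The fingers move at their own pace and stop on an object; the grip force is fixed at half the most. Time passes only in rows, so rows that repeat a pose let the fingers close, or fill a call up. It gives the time, the measured TCP pose, the force, the opening and the grip force at its end, in the units of the state.
- ctrl.get_obs(): the state, without advancing time (a new reading comes with each control period).
- camera(name): name is "side" or "top"; returns (picture, depth): 384x512x3 uint8, blue, green, red; 384x512 float32, m along the optical axis (not along the pixel's ray), 0 where there is no reading.
- calibration(name): a dict with "intrinsics" (3x3 intrinsics, pixels), "k1" (the pictures are not rectified: a ray, as slopes to the right and down, at radius r is drawn at 1 + k1 r^2 times it, then the intrinsics apply), "rvec" (rotation vector, rad) and "tvec" (3), from world to camera coordinates, as OpenCV has them. Camera axes: x right, y down, z forward; pixel columns grow to the right and rows downward; lengths in m; the calibration is good to about 2 mm. A picture is of the moment at which its call begins. calibration takes no time and is no camera call.
- order.hand_in(): hands the job in; it is judged then, once.
Trained networks look in the newest picture that a camera, given by its name, has taken for a name from the list of things; names that differ only in an ending like _2 or _b are one class to them, and where a whole thing is asked for, a point or a joint stands for the part that bears it (a point fixed in the world has none). Each returns a list of dicts, best first, with "conf" (0 to 1); they miss things now and then, are a little off and sometimes report something else, mostly with a low value. They report only what shows in the picture. A call takes as long as a camera call.
- outline_of(target, camera): "region" (384x512 bool, what is visible of it) and "bbox" ([centre column, centre row, width, height] in pixels, round what is visible of it).
The state is a dict: "time_s": time; "q": joint angles; "dq": joint speeds; "joint_efforts": joint torques, N m; "eef_pos": TCP position; "eef_rot": TCP orientation; "wrist_force": force on the tool from outside, world axes, zero at the start; "torque": the same for the moment, N m; "opening": opening from 0.0 (shut) to 1.0 (fully open); "grasp_force": force on a finger pad.
Only numpy, scipy, OpenCV 4.12 (cv2) and the standard library are available. Lean on these libraries where they do the work, as an engineer would, in place of code of your own. Each camera call takes 0.05 s, during which the arm holds its last target. There are 200 camera calls.

### The job

The bar knob has come off the oil valve. Put it back on the spindle: press it lightly and turn it until its slot finds the spindle's blade and it drops fully home, then turn the valve clockwise to its closed stop, so that the bar lies across the pipe, and let go. Do not force the knob at any time, and leave the beaker, jar and label roll where they are.

Things in the scene. Friction and masses are not known exactly. Their poses are not given: they have to be found in the camera images.
- valve: Bare metal oil valve screwed to the desk: base plate 96 (x) x 104 (y) x 8 mm, block 60 x 60 mm up to 48 mm height, brass pipe stubs along its y axis out to 76 mm each side at 28 mm height, on top a round bonnet 52 mm across, its flat top 62 mm above the desk. Origin: centre of underside, z up. Closed: the knob's bar lies along the valve's x axis, across the pipe, within 9 degrees.
- spindle_base (a point): Fixed point on the valve: spindle axis (vertical) at the flat bonnet top, on which the knob's rim rests when home (62 mm above the desk); axes as the valve's. The spindle takes about 0.2 N m to turn; clockwise from above it runs to a hard stop (closed), the blade then 0.05 rad counter-clockwise of the valve's x axis.
- spindle_top (a point): Fixed point on the spindle axis at the top of its blade, 80 mm above the desk; axes as the valve's, not the blade's. The blade is upright flat steel, 32 mm long, 7 mm thick, 18 mm high. Its angle is not measured: at the start its length is turned by somewhere between 0.50 and 1.45 rad counter-clockwise (from above) from the valve's x axis.
- knob: Black bar knob, about 120 g, standing on the desk, open underside down. Origin: centre of the underside; z up. A round hub 50 mm across and 26 mm high carries an upright grip bar 64 mm long (along the knob's x), 14 mm thick (y), from 26 to 61 mm above the underside. More than 35 N of contact between knob and valve, pressing or turning against the stop, damages them.
- knob_slot (a point): Centre of the slot's entrance, inside the knob 4 mm above its underside; axes as the knob's. Below it is a round mouth 37 mm across; the slot, along the knob's x, is 8.6 mm wide and reaches up to 20 mm above the underside. Unaligned, the knob rests on the blade 14 mm above the bonnet; within about 0.05 rad of the blade's direction (either way round) it drops these 14 mm.
- beaker: Clear beaker, 70 mm wide, 90 mm high, to be left alone. Origin: centre of the underside.
- sample_jar: Jar with a lid, 64 mm wide, 94 mm high, to be left alone. Origin: centre of the underside.
- label_roll: Roll of labels, 67 mm wide, 45 mm high, to be left alone. Origin: centre of the underside.

How it is judged:
By the outcome, as a careful person would: the job done as asked, in the order asked, and still so for the second after the job is handed in, with the robot touching nothing.
It also fails if it takes over 70 s, if anything falls off the work surface, if the arm or the gripper's body presses on something with over 40 N, if the wrist force passes 120 N, or if a joint passes its speed limit or range.

## Working session

There is one attempt and no reset: what is moved stays moved. The work goes in short steps, Python scripts to look and compute and a tool call to move; the robot and the scene stay as the last step left them, time stands still between calls to the robot, and variables do not carry over. Pictures are saved under pics/ and viewed, at most 10 in all, crops included, and the job is handed in when it is done.

Besides the shell and the picture viewer there is one more tool, called by a JSON object that holds its "method" and its "body". move_arm: Moves the arm, as the interface text tells. Its arguments: {"type":"object","properties":{"series":{"type":"array","items":{"type":"array","items":{"type":"array","items":{"type":"number"}}}}},"required":["series"]}

```bash
mkdir -p pics; cat > h.py <<'E'
import numpy as np, cv2
from bench import ctrl,camera,calibration,order,outline_of
def cloud(name,depth):
    c=calibration(name);K=np.array(c["intrinsics"]);k=c["k1"]
    k=float(np.ravel(k)[0])
    v,u=np.mgrid[:384,:512].astype(float)
    p=cv2.undistortPoints(np.stack([u.ravel(),v.ravel()],1)[:,None],K,np.array([k,0,0,0,0.]))[:,0]
    z=depth.ravel()
    P=np.c_[p*z[:,None],z]
    R=cv2.Rodrigues(np.array(c["rvec"],float))[0]
    W=(P-np.ravel(c["tvec"]))@R
    W[z==0]=np.nan
    return W.reshape(384,512,3)
E
python3 - <<'E'
from h import *
for n in("top","side"):
    im,d=camera(n);cv2.imwrite(f"pics/{n}0.png",im);W=cloud(n,d);np.save(n+"W.npy",W)
    for t in("valve","knob","beaker","sample_jar","label_roll"):
        o=outline_of(t,n)
        for r in o[:2]:
            P=W[r["region"]];P=P[~np.isnan(P[:,0])]
            print(n,t,round(r["conf"],2),np.round(r["bbox"]),np.round(np.percentile(P,[2,50,98],axis=0),3).tolist() if len(P) else 0)
            if t=="knob":
                for lo,hi in((.048,.07),(.005,.04)):
                    Q=P[(P[:,2]>lo)&(P[:,2]<hi)][:,:2]
                    if len(Q)>5:
                        print("  ",lo,len(Q),cv2.minAreaRect(Q.astype(np.float32)*1000))
    print(calibration(n)["tvec"],calibration(n)["rvec"])
o=ctrl.get_obs();print(o["eef_pos"],o["eef_rot"],o["time_s"],o["opening"])
E
```

```text
top valve 0.81 [238. 243.  70.  55.] [[0.462, -0.136, 0.006], [0.51, -0.078, 0.037], [0.561, -0.018, 0.079]]
top knob 0.59 [345. 252.  24.  26.] [[0.462, -0.346, 0.008], [0.486, -0.319, 0.035], [0.512, -0.3, 0.063]]
   0.048 202 ((487.94879150390625, -324.66204833984375), (61.5373649597168, 16.063688278198242), 24.474403381347656)
   0.005 239 ((485.155517578125, -323.7723083496094), (46.99456787109375, 49.104000091552734), 1.2288421392440796)
top knob 0.4 [239. 242.  65.  51.] [[0.462, -0.138, 0.006], [0.51, -0.078, 0.036], [0.563, -0.016, 0.079]]
   0.048 575 ((512.1693115234375, -76.9298095703125), (57.92742156982422, 58.15239715576172), 19.99822998046875)
   0.005 1162 ((513.3303833007812, -77.69795227050781), (95.40433502197266, 149.3876953125), 20.184579849243164)
top beaker 0.46 [240. 243.  68.  52.] [[0.461, -0.137, 0.004], [0.509, -0.078, 0.035], [0.561, -0.016, 0.079]]
top sample_jar 0.66 [276. 148.  30.  38.] [[0.695, -0.185, -0.001], [0.714, -0.157, 0.093], [0.749, -0.129, 0.097]]
top label_roll 0.89 [315. 164.  31.  32.] [[0.661, -0.284, 0.001], [0.692, -0.253, 0.045], [
[... 378 characters left out ...]
997432708740234, 15.740044593811035), 25.90620994567871)
   0.005 234 ((486.15545654296875, -323.53472900390625), (46.7882194519043, 50.86056137084961), 75.94322967529297)
side beaker 0.56 [193. 145.  26.  41.] [[0.69, 0.055, 0.0], [0.717, 0.085, 0.057], [0.815, 0.134, 0.09]]
side sample_jar 0.6 [278. 160.  25.  35.] [[0.694, -0.186, -0.0], [0.708, -0.159, 0.055], [0.745, -0.13, 0.096]]
side label_roll 0.61 [310. 181.  25.  31.] [[0.66, -0.286, -0.001], [0.682, -0.254, 0.038], [0.735, -0.22, 0.047]]
[-0.24833064  0.48211038  0.69703093] [ 2.02847756 -1.60547244  0.51151599]
[0.21956929 0.5314358  0.23129271] [6.75383872e-06 1.94659091e-01 9.80870959e-01 6.02851158e-06] 0.6 1.0011785520475813
```

View pictures.

```bash
python3 - <<'E'
from h import *
a=cv2.imread("pics/top0.png");b=cv2.imread("pics/side0.png")
f=lambda i,x,y:cv2.resize(i[y:y+100,x:x+130],None,fx=3,fy=3,interpolation=3)
cv2.imwrite("pics/c0.png",np.vstack([np.hstack([f(a,190,200),f(b,180,180)]),np.hstack([f(a,300,200),f(b,270,200)])]))
for n in("top","side"):
    P=np.load(n+"W.npy").reshape(-1,3);P=P[np.hypot(P[:,0]-.512,P[:,1]+.077)<.06]
    Q=P[(P[:,2]>.071)][:,:2];print(n,len(Q),cv2.minAreaRect(Q.astype(np.float32)*1000))
    C=P[(abs(P[:,2]-.062)<.004)][:,:2].astype(np.float32);print(cv2.minEnclosingCircle(C*1000))
    P=np.load(n+"W.npy").reshape(-1,3);P=P[np.hypot(P[:,0]-.487,P[:,1]+.324)<.05]
    Q=P[(P[:,2]>.045)][:,:2];print("bar",len(Q),cv2.minAreaRect(Q.astype(np.float32)*1000),Q.mean(0))
    w,v=np.linalg.eigh(np.cov(Q.T));print(np.degrees(np.arctan(v[1,1]/v[0,1])))
E
```

```text
top 52 ((512.2919311523438, -76.8566665649414), (31.389305114746094, 6.903509140014648), 50.33988571166992)
((512.3134155273438, -76.84964752197266), 25.838714599609375)
bar 228 ((486.80816650390625, -325.1611022949219), (64.83335876464844, 16.067188262939453), 24.430822372436523) [ 0.48660624 -0.3228987 ]
24.5809422856288
side 49 ((511.5091857910156, -75.99201202392578), (32.291507720947266, 6.879851818084717), 51.176361083984375)
((510.6414794921875, -76.7785873413086), 26.776735305786133)
bar 185 ((486.6194152832031, -324.971435546875), (62.092472076416016, 15.782264709472656), 25.455387115478516) [ 0.48450411 -0.32361718]
25.05188541445788
```

View pics/c0.png

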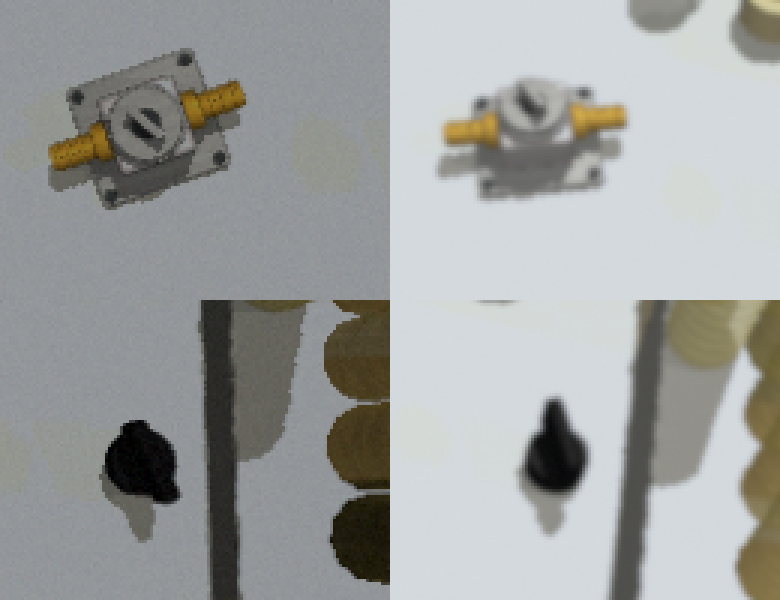

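View pics/top0.png

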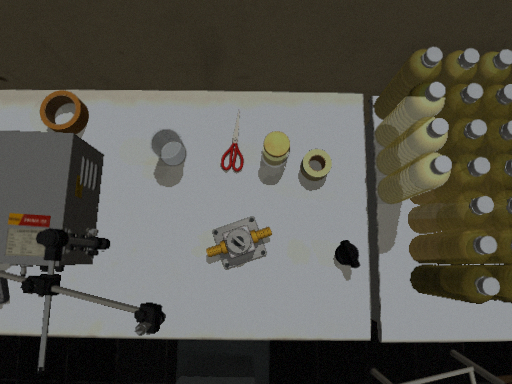

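```bash
python3 - <<'E'
from h import *
for n in("top","side"):
    W=np.load(n+"W.npy").reshape(-1,3)
    print(n)
    for y0 in np.arange(-.6,.75,.05):
        P=W[(W[:,1]>y0)&(W[:,1]<y0+.05)&(W[:,0]>.1)&(W[:,0]<.65)]
        print(round(y0,2),end=': ')
        for x0 in np.arange(.1,.65,.05):
            Q=P[(P[:,0]>=x0)&(P[:,0]<x0+.05),2];print("%5d"%(np.nanpercentile(Q,98)*1000) if len(Q)>3 else "    -",end=' ')
        print()
E
```

```text
top
-0.6:  -740     -     -     2     2   206   242   242   242   255   263 
-0.55:  -741     -     -     1     2   198   269   269   269   269   269 
-0.5:  -741     -     -     2     3   111   267   265   266   267   268 
-0.45:  -742     -     -     2     2     2     3     2     2     3   269 
-0.4:  -742     -     -     2     3     3     3     3     3     3     3 
-0.35:  -741     -     -     1     3     3     3    63    62     3     3 
-0.3:  -741     -     -     0     3     3     3     4     3     3     4 
-0.25:  -740     -     -     2     3     3     3     3     3     3     3 
-0.2:  -643  -644     -     1     3     2     3     3     3     3     3 
-0.15:  -307  -642     -     1     2     3     3    48    59    10     3 
-0.1:  -299  -643     -     2     3     3     3    64    81    10     3 
-0.05:  -297  -643     -     1     3     3     3    42    51     3     3 
0.0:  -297  -643     -     1     3   415   391     3     3     3     3 
0.05:  -297  -643     -     2     3     4   363     2     3     3     3 
0.1:  -302  -644     -     1     2     3   348     3     3     3     
[... 2145 characters left out ...]
     0     2     2   303   178   179   178   178 
0.3:     -     -     -     0     1     2   289   278   178   178   178 
0.35:     -     -     -     0     2     2    74   179   179   178   178 
0.4:     -     -     -     0     2     3     1   178   204   204   178 
0.45:     -     -     -     0     2    35    32   178   213   199   178 
0.5:     -     -  -743  -744     1    35    32   176   206   209   185 
0.55:     -  -745  -744  -743  -741  -743     1    65   175   178   178 
0.6:  -745  -742  -743  -743  -743  -743  -744     0  -744     -   177 
0.65:  -745  -743  -743  -744  -364  -743  -742  -743  -744     -     - 
0.7:  -743  -744  -743  -743  -299  -289  -426  -576     -     -     -
```

{"method": "move_arm", "body": {"series": [[[0.5,0,0,-35,0],[0.5,0,0,-70,0],[0.5,0,0,-105,0],[0.5,0,0,-140,0],[0.5,0,0,-175,0],[0.5,0,0,-210,0],[0.5,0,0,-245,0],[0.5,0,0,-280,0],[0.5,0,0,-315,0],[0.5,0,0,-340,0]]]}}

```text
time_s: 1.43
eef_pos: [0.2194, 0.5312, 0.5751]
eef_rot: [0.001, 0.195, 0.981, 0.002]
wrist_force: [0.2, 1.0, 0.7]
opening: 0.502
grasp_force: 0.0
```

```bash
cat >> h.py <<'E'
from scipy.spatial.transform import Rotation as Ro
def rel(p,yaw):
    o=ctrl.get_obs();q=np.array(o["eef_rot"]);R=Ro.from_quat(q[[1,2,3,0]]).as_matrix()
    y0=np.arctan2(R[1,0],R[0,0]);d=R.T@(np.array(p)-o["eef_pos"])*1000
    print("t",round(o["time_s"],2),"pos",np.round(np.array(o["eef_pos"])*1000,1),"yaw",round(y0,4),"z",np.round(R[:,2],3),"op",round(o["opening"],3),"gf",round(o["grasp_force"],1),"F",np.round(o["wrist_force"],1),"M",np.round(o["torque"],2))
    print("q",np.round(o["q"],2),"shift",np.round(d,1),"turn",round(-((yaw-y0+np.pi)%(2*np.pi)-np.pi),4))
E
python3 -c "
from h import *
rel([.487,-.325,.571],.431)"
```

```text
t 1.43 pos [219.4 531.2 575.1] yaw 2.7498 z [ 0.002  0.003 -1.   ] op 0.502 gf 0.0 F [0.2 1.  0.7] M [-0.01  0.04 -0.  ]
q [ 0.97  0.14  0.98 -0.    2.02 -0.21] shift [-574.3 -689.2    1.9] turn 2.3188
```

{"method": "move_arm", "body": {"series": [[[0.5,-23,-27.5,0,0.1],[0.5,-46,-55,0,0.2],[0.5,-69,-82.5,0,0.3],[0.5,-92,-110,0,0.4],[0.5,-115,-137.5,0,0.5],[0.5,-138,-165,0,0.6],[0.5,-161,-192.5,0,0.7],[0.5,-184,-220,0,0.8],[0.5,-207,-247.5,0,0.9],[0.5,-230,-275,0,1.0]]]}}

```text
time_s: 2.27
eef_pos: [0.3269, 0.1879, 0.5716]
eef_rot: [0.0, 0.643, 0.766, 0.0]
wrist_force: [0.8, -0.4, 0.1]
opening: 0.502
grasp_force: 0.0
```

```bash
python3 -c "
from h import *
rel([.487,-.325,.571],.431)"
```

```text
t 2.27 pos [326.9 187.9 571.6] yaw 1.7454 z [ 0.001  0.    -1.   ] op 0.502 gf 0.0 F [ 0.8 -0.4  0.1] M [-0.01 -0.06 -0.  ]
q [ 0.2  -0.32  1.41  0.    2.05  0.03] shift [-532.9   68.5    0.6] turn 1.3144
```

{"method": "move_arm", "body": {"series": [[[0.5,-36,4.6,0,0.1],[0.5,-72,9.2,0,0.2],[0.5,-108,13.8,0,0.3],[0.5,-144,18.4,0,0.4],[0.5,-180,23,0,0.5],[0.5,-216,27.6,0,0.6],[0.5,-252,32.2,0,0.7],[0.5,-288,36.8,0,0.8],[0.5,-324,41.4,0,0.9],[0.5,-360,46,0,1.0]]]}}

```text
time_s: 3.1
eef_pos: [0.4365, -0.1585, 0.5715]
eef_rot: [0.0, 0.932, 0.364, 0.0]
wrist_force: [0.7, 0.4, 0.1]
opening: 0.5
grasp_force: 0.0
```

```bash
python3 -c "
from h import *
rel([.4868,-.325,.2],.432)"
```

```text
t 3.1 pos [ 436.5 -158.5  571.5] yaw 0.7443 z [ 0.001 -0.    -1.   ] op 0.5 gf 0.0 F [0.7 0.4 0.1] M [ 0.   -0.04 -0.01]
q [-0.6  -0.12  1.25  0.    2.01  0.22] shift [-75.9 156.3 371.6] turn 0.3123
```

{"method": "move_arm", "body": {"series": [[[0.5,-19,39,0,0.08],[0.5,-38,78,0,0.16],[0.5,-57,117,0,0.24],[0.5,-76,156,0,0.312],[0.5,-76,156,40,0.312],[0.5,-76,156,80,0.312],[0.5,-76,156,120,0.312],[0.5,-76,156,160,0.312],[0.5,-76,156,200,0.312],[0.5,-76,156,240,0.312]]]}}

```text
time_s: 3.93
eef_pos: [0.4869, -0.3224, 0.3295]
eef_rot: [0.0, 0.976, 0.217, 0.0]
wrist_force: [1.7, -0.1, -0.0]
opening: 0.498
grasp_force: 0.0
```

```bash
python3 - <<'E'
from h import *
for n in ("top","side"):
    im,d=camera(n);cv2.imwrite(f"pics/{n}1.png",im)
a=cv2.imread("pics/top1.png");b=cv2.imread("pics/side1.png")
cv2.imwrite("pics/c1.png",np.hstack([a[0:384,112:],b[0:384,112:]]))
rel([.4868,-.325,.08],.432)
E
```

```text
t 4.03 pos [ 484.3 -319.8  323.1] yaw 0.4377 z [-0.01  0.01 -1.  ] op 0.501 gf 0.0 F [-0.6  0.7 -1.1] M [0.04 0.07 0.01]
q [-0.79  0.14  1.47 -0.    1.55  0.35] shift [  1.3   9.1 243. ] turn 0.0057
```

View pics/c1.png

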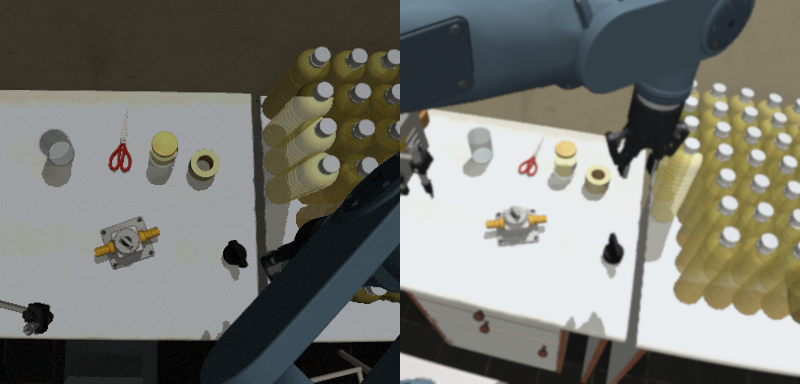

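```bash
python3 - <<'E'
from h import *
for n in("side","top"):
    im,d=camera(n);W=cloud(n,d);P=W.reshape(-1,3);m=~np.isnan(P[:,0]);P=P[m];z=P[:,2]
    P=P[(P[:,2]>.3)&(P[:,0]>.2)&(P[:,0]<.7)&(P[:,1]<-.15)]
    print(n)
    for y0 in np.arange(-.6,-.15,.04):
        Q=P[(P[:,1]>=y0)&(P[:,1]<y0+.04)]
        if len(Q)>5: print(round(y0,2),len(Q),"z",np.round(np.percentile(Q[:,2],[1,25,99]),3),"x",np.round(np.percentile(Q[:,0],[1,99]),3))
    if n=="top":
        P=cloud(n,d)[(W:=cloud(n,d))[...,1]<-.4]
E
```

```text
side
-0.4 1433 z [0.375 0.425 0.664] x [0.434 0.517]
-0.36 4463 z [0.336 0.492 0.67 ] x [0.402 0.502]
-0.32 5370 z [0.343 0.478 0.684] x [0.362 0.483]
-0.28 4419 z [0.394 0.628 0.69 ] x [0.322 0.467]
-0.24 4644 z [0.605 0.652 0.696] x [0.291 0.354]
-0.2 6732 z [0.632 0.671 0.716] x [0.242 0.311]
-0.16 2209 z [0.647 0.683 0.725] x [0.231 0.269]
top
-0.36 8 z [0.537 0.538 0.54 ] x [0.448 0.449]
-0.32 2998 z [0.376 0.496 0.659] x [0.385 0.55 ]
-0.28 5154 z [0.423 0.642 0.695] x [0.383 0.534]
-0.24 6069 z [0.61  0.658 0.695] x [0.43  0.487]
-0.2 6483 z [0.614 0.658 0.695] x [0.404 0.448]
-0.16 721 z [0.622 0.646 0.687] x [0.399 0.409]
```

```bash
python3 - <<'E'
from h import *
rel([.4868,-.325,.032],.432)
E
```

```text
t 4.13 pos [ 487.2 -322.6  332.1] yaw 0.4378 z [-0.  0. -1.] op 0.498 gf 0.0 F [ 0.4 -0.8  1. ] M [-0.01 -0.02 -0.05]
q [-0.79  0.14  1.45  0.    1.55  0.35] shift [ -1.3   2.2 300.1] turn 0.0058
```

{"method": "move_arm", "body": {"series": [[[0.5,-1,2,38,0],[0.5,-1,2,76,0],[0.5,-1,2,114,0],[0.5,-1,2,152,0],[0.5,-1,2,190,0],[0.5,-1,2,220,0.006],[0.5,-1,2,240,0.006],[0.5,-1,2,250,0.006],[0.5,-1,2,250,0.006],[0.5,-1,2,250,0.006]]]}}

```text
time_s: 4.97
eef_pos: [0.4889, -0.3265, 0.084]
eef_rot: [0.002, 0.977, 0.214, 0.001]
wrist_force: [0.2, 0.5, 0.6]
opening: 0.501
grasp_force: 0.0
```

```bash
python3 - <<'E'
from h import *
im,d=camera("side");cv2.imwrite("pics/c2.png",cv2.resize(im[170:300,250:420],None,fx=4,fy=4,interpolation=3))
rel([.4868,-.325,.032],.432)
E
```

```text
t 5.02 pos [ 489.1 -326.7   84.4] yaw 0.4319 z [ 0.004 -0.004 -1.   ] op 0.504 gf 0.0 F [ 0.9 -0.5  0.4] M [-0.01 -0.05 -0.  ]
q [-0.79  0.38  1.68  0.    1.08  0.35] shift [-1.4 -2.8 52.4] turn -0.0001
```

View pics/c2.png

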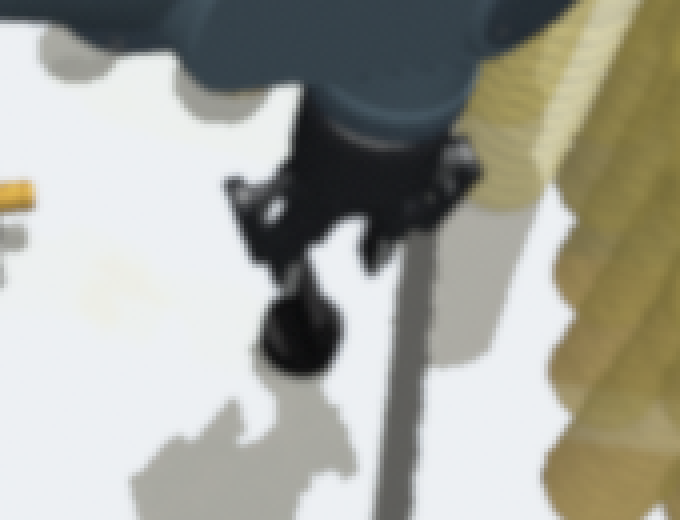

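```bash
python3 - <<'E'
from h import *
c=calibration("side")
p=cv2.projectPoints(np.array([[.4868,-.325,.092],[.4868,-.325,.061],[.4956,-.3441,.092],[.478,-.306,.092]]),np.array(c["rvec"]),np.array(c["tvec"]),np.array(c["intrinsics"]),np.array([float(np.ravel(c["k1"])[0]),0,0,0]))[0][:,0]
print((p-[250,170])*4)
rel([.4868,-.325,.032],.432)
E
```

```text
[[321.9007097  268.39219559]
 [313.42754292 295.02592277]
 [357.49272788 261.52816686]
 [286.17908094 275.31409494]]
t 5.02 pos [ 489.1 -326.7   84.4] yaw 0.4319 z [ 0.004 -0.004 -1.   ] op 0.504 gf 0.0 F [ 0.9 -0.5  0.4] M [-0.01 -0.05 -0.  ]
q [-0.79  0.38  1.68  0.    1.08  0.35] shift [-1.4 -2.8 52.4] turn -0.0001
```

{"method": "move_arm", "body": {"series": [[[0.5,0,0,25,0],[0.5,0,0,42,0],[0.5,0,0,50,0],[0.5,0,0,50,0],[0.5,0,0,50,0],[0,0,0,50,0],[0,0,0,50,0],[0,0,0,50,0],[0,0,0,50,0],[0,0,0,50,0]]]}}

```text
time_s: 5.85
eef_pos: [0.4879, -0.3255, 0.0328]
eef_rot: [0.001, 0.977, 0.214, 0.001]
wrist_force: [-1.3, 2.0, 6.5]
opening: 0.153
grasp_force: 59.1
```

```bash
python3 - <<'E'
from h import *
rel([.5122,-.0768,.2],.885+.12)
E
```

```text
t 5.85 pos [ 487.9 -325.5   32.8] yaw 0.4319 z [ 0.002 -0.002 -1.   ] op 0.153 gf 59.1 F [-1.3  2.   6.5] M [ 0.17  0.12 -0.01]
q [-0.79  0.45  1.7   0.    0.98  0.35] shift [ 126.3 -215.3 -167.5] turn -0.5731
```

{"method": "move_arm", "body": {"series": [[[0,0,0,-5,0],[0,0,0,-20,0],[0,0,0,-45,0],[0,0,0,-75,0],[0,0,0,-105,0],[0,0,0,-135,0],[0,0,0,-155,0],[0,0,0,-165,0],[0,0,0,-165,0],[0,0,0,-165,0]]]}}

```text
time_s: 6.68
eef_pos: [0.4869, -0.3246, 0.1957]
eef_rot: [-0.0, 0.977, 0.214, -0.0]
wrist_force: [-0.2, 0.2, -1.6]
opening: 0.152
grasp_force: 58.5
```

```bash
python3 - <<'E'
from h import *
rel([.5122,-.0768,.2],.885+.12)
E
```

```text
t 6.68 pos [ 486.9 -324.6  195.7] yaw 0.4318 z [-0.  0. -1.] op 0.152 gf 58.5 F [-0.2  0.2 -1.6] M [ 0.05  0.02 -0.04]
q [-0.79  0.24  1.62 -0.    1.29  0.35] shift [ 126.7 -214.4   -4.2] turn -0.5732
```

```bash
python3 - <<'E'
from h import *
P=np.load("sideW.npy").reshape(-1,3);P=P[(P[:,2]>.3)&(P[:,2]<.5)&(P[:,0]>.3)&(P[:,0]<.5)&(P[:,1]>-.06)&(P[:,1]<.06)]
print(len(P),P.min(0),P.max(0))
im,d=camera("side");W=cloud("side",d)
P=W.reshape(-1,3);P=P[(np.hypot(P[:,0]-.487,P[:,1]+.325)<.045)&(P[:,2]>.1)&(P[:,2]<.25)]
for z0 in np.arange(.15,.2,.005):
    Q=P[(P[:,2]>z0)&(P[:,2]<z0+.005)]
    if len(Q)>3:print(round(z0,3),len(Q),np.round(Q.min(0),4),np.round(Q.max(0),4))
Q=P[(P[:,2]>.168)&(P[:,2]<.186)][:,:2]
from scipy.optimize import least_squares
print(least_squares(lambda c:np.hypot(*(Q-c).T)-.025,[.487,-.325],loss="soft_l1",f_scale=.001).x)
cv2.imwrite("pics/c3.png",cv2.resize(im[140:270,250:420],None,fx=4,fy=4,interpolation=3))
rel([.5122,-.0768,.2],.885+.12)
E
```

```text
722 [0.37087424 0.01921365 0.30014902] [0.41065823 0.05936664 0.41500455]
0.16 9 [ 0.4623 -0.3396  0.1628] [ 0.4673 -0.311   0.1649]
0.165 31 [ 0.4618 -0.3482  0.165 ] [ 0.487  -0.2996  0.1693]
0.17 31 [ 0.4614 -0.3455  0.17  ] [ 0.477  -0.3018  0.175 ]
0.175 29 [ 0.4616 -0.348   0.1751] [ 0.4885 -0.2997  0.1799]
0.18 26 [ 0.4617 -0.3459  0.1801] [ 0.4856 -0.2999  0.185 ]
0.185 112 [ 0.4616 -0.3482  0.1851] [ 0.4981 -0.3002  0.1899]
0.19 31 [ 0.4569 -0.345   0.19  ] [ 0.4943 -0.301   0.195 ]
0.195 19 [ 0.4565 -0.3404  0.1956] [ 0.4757 -0.3167  0.2   ]
0.2 24 [ 0.4559 -0.3443  0.2001] [ 0.4893 -0.3122  0.2048]
[ 0.48743634 -0.32463921]
t 6.73 pos [ 486.4 -324.1  194.6] yaw 0.4318 z [-0.002  0.002 -1.   ] op 0.152 gf 58.5 F [-0.8  0.6 -1.2] M [ 0.03  0.01 -0.01]
q [-0.79  0.24  1.62  0.    1.29  0.35] shift [ 126.9 -213.8   -5. ] turn -0.5732
```

View pics/c3.png

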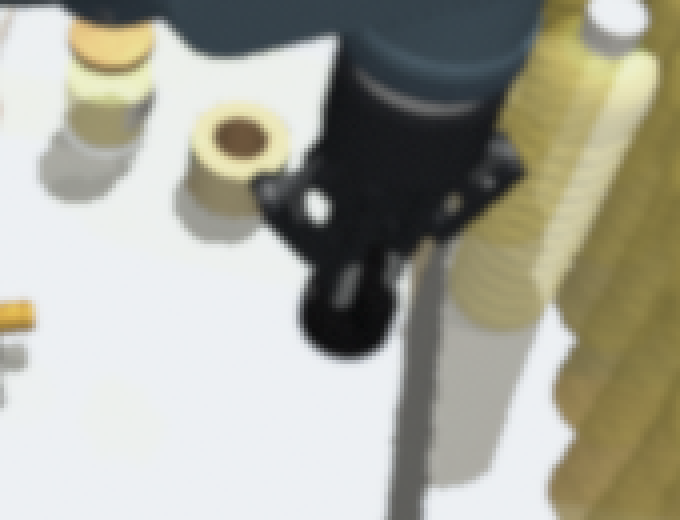

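{"method": "move_arm", "body": {"series": [[[0,16,-27,0,-0.07],[0,32,-54,0,-0.14],[0,48,-81,0,-0.21],[0,64,-108,0,-0.28],[0,80,-135,0,-0.35],[0,96,-162,0,-0.42],[0,112,-188,0,-0.5],[0,122,-206,0,-0.55],[0,126,-214,0,-0.573],[0,126,-214,0,-0.573]]]}}

```text
time_s: 7.57
eef_pos: [0.5109, -0.0756, 0.1944]
eef_rot: [-0.002, 0.876, 0.483, -0.001]
wrist_force: [-0.1, 0.2, -1.7]
opening: 0.153
grasp_force: 58.7
```

```bash
python3 - <<'E'
from h import *
im,d=camera("side");W=cloud("side",d)
rel([.5115,-.0765,.118],.885+.12)
o=ctrl.get_obs()["eef_pos"]
P=W.reshape(-1,3);P=P[(np.hypot(P[:,0]-o[0],P[:,1]-o[1])<.045)]
Q=P[(P[:,2]>o[2]-.028)&(P[:,2]<o[2]-.009)][:,:2]
from scipy.optimize import least_squares
print(least_squares(lambda c:np.hypot(*(Q-c).T)-.025,o[:2],loss="soft_l1",f_scale=.001).x-o[:2],len(Q))
P=W.reshape(-1,3);B=P[(P[:,2]>.071)&(P[:,2]<.085)&(np.hypot(P[:,0]-.512,P[:,1]+.077)<.03)][:,:2]
print(len(B),cv2.minAreaRect(B.astype(np.float32)*1000) if len(B)>4 else 0)
E
```

```text
t 7.62 pos [511.2 -77.  194.8] yaw 1.0056 z [-0.003  0.001 -1.   ] op 0.153 gf 58.7 F [ 0.6  0.  -1.6] M [-0.01 -0.02  0.03]
q [-0.38  0.09  1.79 -0.    1.27  0.19] shift [ 0.7  0.2 76.8] turn 0.0006
[0.00026881 0.00235791] 113
50 ((511.4634704589844, -76.92961883544922), (32.194217681884766, 8.050753593444824), 51.90363311767578)
```

{"method": "move_arm", "body": {"series": [[[0,0,0,25,0],[0,0,0,45,0],[0,0,0,60,0],[0,0,0,70,0],[0,0,0,76,0],[0,0,0,78,0],[0,0,0,80,0],[0,0,0,81,0],[0,0,0,81,0],[0,0,0,81,0]]]}}

```text
time_s: 8.45
eef_pos: [0.5125, -0.0779, 0.116]
eef_rot: [0.001, 0.876, 0.482, 0.0]
wrist_force: [0.9, 0.2, -0.4]
opening: 0.153
grasp_force: 58.9
```

```bash
python3 - <<'E'
from h import *
im,d=camera("side");W=cloud("side",d)
rel([.5115,-.0765,.110],.885+.12)
o=ctrl.get_obs()["eef_pos"]
P=W.reshape(-1,3);P=P[(np.hypot(P[:,0]-o[0],P[:,1]-o[1])<.045)]
Q=P[(P[:,2]>o[2]-.028)&(P[:,2]<o[2]-.009)][:,:2]
from scipy.optimize import least_squares
print(least_squares(lambda c:np.hypot(*(Q-c).T)-.025,o[:2],loss="soft_l1",f_scale=.001).x-o[:2],len(Q))
E
```

```text
t 8.5 pos [512.5 -77.8 116. ] yaw 1.005 z [ 0.001 -0.001 -1.   ] op 0.149 gf 58.9 F [ 0.7 -0.4 -0.1] M [-0.02  0.01 -0.02]
q [-0.38  0.19  1.85 -0.    1.1   0.19] shift [ 0.6 -1.5  6. ] turn -0.0
[0.00068812 0.00061061] 91
```

{"method": "move_arm", "body": {"series": [[[0,0,-0.5,1,0],[0,0,-1,2,0],[0,0,-1,3,0],[0,0,-1,4,0],[0,0,-1,5,0],[0,0,-1,6,0],[0,0,-1,6.5,0],[0,0,-1,7,0],[0,0,-1,7,0],[0,0,-1,7,0]]]}}

```text
time_s: 9.33
eef_pos: [0.5112, -0.0772, 0.1086]
eef_rot: [0.0, 0.876, 0.482, 0.0]
wrist_force: [-2.0, 0.4, 3.6]
opening: 0.155
grasp_force: 59.4
```

```bash
python3 - <<'E'
from h import *
rel([.5115,-.0765,.110],.885)
E
```

```text
t 9.33 pos [511.2 -77.2 108.6] yaw 1.0049 z [ 0. -0. -1.] op 0.155 gf 59.4 F [-2.   0.4  3.6] M [0.07 0.34 0.04]
q [-0.38  0.2   1.85 -0.    1.09  0.19] shift [ 0.7 -0.1 -1.4] turn 0.1199
```

{"method": "move_arm", "body": {"series": [[[0,0,0,0.3,0.02],[0,0,0,0.5,0.035],[0,0,0,0.5,0.05],[0,0,0,0.5,0.06],[0,0,0,0.5,0.07],[0,0,0,0.5,0.08],[0,0,0,0.5,0.09],[0,0,0,0.5,0.1],[0,0,0,0.5,0.1],[0,0,0,0.5,0.1]]]}}

```text
time_s: 10.17
eef_pos: [0.5113, -0.0773, 0.1076]
eef_rot: [0.0, 0.899, 0.437, 0.0]
wrist_force: [0.9, -0.7, -0.6]
opening: 0.15
grasp_force: 58.8
```

```bash
python3 - <<'E'
from h import *
rel([.5115,-.0765,.110],.885)
E
```

```text
t 10.17 pos [511.3 -77.3 107.6] yaw 0.9046 z [ 0. -0. -1.] op 0.15 gf 58.8 F [ 0.9 -0.7 -0.6] M [-0.04 -0.15  0.01]
q [-0.38  0.2   1.85 -0.    1.08  0.29] shift [ 0.8 -0.3 -2.4] turn 0.0196
```

{"method": "move_arm", "body": {"series": [[[0,0,0,0.3,0],[0,0,0,0.6,0],[0,0,0,0.9,0],[0,0,0,1.2,0],[0,0,0,1.4,0],[0,0,0,1.6,0],[0,0,0,1.8,0],[0,0,0,2,0],[0,0,0,2,0],[0,0,0,2,0]]]}}

```text
time_s: 11.0
eef_pos: [0.5113, -0.0772, 0.1059]
eef_rot: [0.0, 0.899, 0.437, 0.0]
wrist_force: [2.4, -2.2, -0.2]
opening: 0.157
grasp_force: 58.9
```

```bash
python3 - <<'E'
from h import *
rel([.5115,-.0765,.0945],.885)
E
```

```text
t 11.0 pos [511.3 -77.2 105.9] yaw 0.9048 z [ 0. -0. -1.] op 0.157 gf 58.9 F [ 2.4 -2.2 -0.2] M [-0.21 -0.26  0.  ]
q [-0.38  0.21  1.85 -0.    1.08  0.29] shift [ 0.7 -0.3 11.4] turn 0.0198
```

{"method": "move_arm", "body": {"series": [[[0,0,0.3,0,0.01],[0,0,0.4,1,0.015],[0,0,0.4,2,0.015],[0,0,0.4,3,0.015],[0,0,0.4,3.5,0.015],[0,0,0.4,4,0.015],[0,0,0.4,4.5,0.015],[0,0,0.4,5,0.015],[0,0,0.4,5,0.015],[0,0,0.4,5,0.015]]]}}

```text
time_s: 11.83
eef_pos: [0.5113, -0.0773, 0.1007]
eef_rot: [-0.0, 0.903, 0.43, -0.0]
wrist_force: [0.9, 0.2, -1.3]
opening: 0.151
grasp_force: 58.8
```

```bash
python3 - <<'E'
from h import *
rel([.5115,-.0765,.0945],.885)
E
```

```text
t 11.83 pos [511.3 -77.3 100.7] yaw 0.8898 z [-0.  0. -1.] op 0.151 gf 58.8 F [ 0.9  0.2 -1.3] M [0.04 0.07 0.  ]
q [-0.38  0.21  1.86  0.    1.07  0.3 ] shift [ 0.8 -0.4  6.2] turn 0.0048
```

{"method": "move_arm", "body": {"series": [[[0,0,0,1,0],[0,0,0,2,0],[0,0,0,3,0],[0,0,0,4,0],[0,0,0,4.5,0],[0,0,0,5,0],[0,0,0,5.5,0],[0,0,0,5.8,0],[0,0,0,6,0],[0,0,0,6,0]]]}}

```text
time_s: 12.67
eef_pos: [0.5115, -0.0774, 0.0949]
eef_rot: [0.0, 0.903, 0.43, 0.0]
wrist_force: [0.3, -1.0, -0.3]
opening: 0.156
grasp_force: 58.8
```

```bash
python3 - <<'E'
from h import *
rel([.5115,-.0765,.0945],.402)
E
```

```text
t 12.67 pos [511.5 -77.4  94.9] yaw 0.8898 z [ 0. -0. -1.] op 0.156 gf 58.8 F [ 0.3 -1.  -0.3] M [ 0.07  0.   -0.01]
q [-0.38  0.22  1.86 -0.    1.06  0.3 ] shift [ 0.7 -0.6  0.4] turn 0.4878
```

{"method": "move_arm", "body": {"series": [[[0,0,0,0.2,0],[0,0,0,0.3,0],[0,0,0,0.4,0],[0,0,0,0.5,0],[0,0,0,0.6,0],[0,0,0,0.7,0],[0,0,0,0.7,0],[0,0,0,0.7,0],[0,0,0,0.7,0],[0,0,0,0.7,0]]]}}

```text
time_s: 13.5
eef_pos: [0.5115, -0.0774, 0.0948]
eef_rot: [0.0, 0.903, 0.43, 0.0]
wrist_force: [-4.2, 1.3, 7.3]
opening: 0.15
grasp_force: 60.0
```

```bash
python3 - <<'E'
from h import *
rel([.5115,-.0765,.0945],.402)
E
```

```text
t 13.5 pos [511.5 -77.4  94.8] yaw 0.89 z [ 0. -0. -1.] op 0.15 gf 60.0 F [-4.2  1.3  7.3] M [0.18 0.58 0.02]
q [-0.38  0.22  1.86 -0.    1.06  0.3 ] shift [ 0.7 -0.6  0.3] turn 0.488
```

{"method": "move_arm", "body": {"series": [[[0,0,0,-0.4,0.01],[0,0,0,-0.4,0.03],[0,0,0,-0.4,0.06],[0,0,0,-0.4,0.09],[0,0,0,-0.4,0.12],[0,0,0,-0.4,0.15],[0,0,0,-0.4,0.18],[0,0,0,-0.4,0.2],[0,0,0,-0.4,0.2],[0,0,0,-0.4,0.2]]]}}

```text
time_s: 14.33
eef_pos: [0.5118, -0.0773, 0.0948]
eef_rot: [0.0, 0.941, 0.338, 0.0]
wrist_force: [-0.7, 2.8, 4.8]
opening: 0.153
grasp_force: 59.7
```

```bash
python3 - <<'E'
from h import *
rel([.5115,-.0765,.0945],.402)
E
```

```text
t 14.33 pos [511.8 -77.3  94.8] yaw 0.6901 z [ 0.001  0.    -1.   ] op 0.153 gf 59.7 F [-0.7  2.8  4.8] M [0.36 0.06 0.08]
q [-0.38  0.22  1.86  0.    1.06  0.5 ] shift [ 0.3 -0.8  0.3] turn 0.2881
```

{"method": "move_arm", "body": {"series": [[[0,0,0,-0.2,0.03],[0,0,0,-0.2,0.06],[0,0,0,-0.2,0.09],[0,0,0,-0.2,0.12],[0,0,0,-0.2,0.15],[0,0,0,-0.2,0.18],[0,0,0,-0.2,0.2],[0,0,0,-0.2,0.22],[0,0,0,-0.2,0.23],[0,0,0,-0.2,0.24]]]}}

```text
time_s: 15.17
eef_pos: [0.5117, -0.0772, 0.0948]
eef_rot: [-0.0, 0.975, 0.223, 0.0]
wrist_force: [0.5, 4.0, 4.5]
opening: 0.147
grasp_force: 59.7
```

```bash
python3 - <<'E'
from h import *
rel([.5115,-.0765,.0945],.402)
E
```

```text
t 15.17 pos [511.7 -77.2  94.8] yaw 0.4494 z [ 0.  0. -1.] op 0.147 gf 59.7 F [0.5 4.  4.5] M [ 0.64 -0.17  0.34]
q [-0.38  0.22  1.86  0.    1.06  0.74] shift [ 0.2 -0.7  0.3] turn 0.0474
```

{"method": "move_arm", "body": {"series": [[[0,0,0,0,0.008],[0,0,0,0,0.016],[0,0,0,0,0.024],[0,0,0,0,0.03],[0,0,0,0,0.03],[0,0,0,0,0.03],[0,0,0,0,0.03],[0,0,0,0,0.03],[0,0,0,0,0.03],[0,0,0,0,0.03]]]}}

```text
time_s: 16.0
eef_pos: [0.5116, -0.0772, 0.0948]
eef_rot: [-0.0, 0.978, 0.208, 0.0]
wrist_force: [0.8, 5.4, 4.3]
opening: 0.152
grasp_force: 59.8
```

```bash
python3 - <<'E'
from h import *
rel([.5115,-.0765,.0945],.402)
E
```

```text
t 16.0 pos [511.6 -77.2  94.8] yaw 0.4194 z [ 0.  0. -1.] op 0.152 gf 59.8 F [0.8 5.4 4.3] M [ 0.79 -0.21  0.28]
q [-0.38  0.22  1.86  0.    1.06  0.77] shift [ 0.2 -0.7  0.3] turn 0.0174
```

{"method": "move_arm", "body": {"series": [[[0,0.1,-0.2,0,0.005],[0,0.15,-0.35,0,0.01],[0,0.15,-0.35,0,0.015],[0,0.15,-0.35,0,0.02],[0,0.15,-0.35,0,0.02],[0,0.15,-0.35,0,0.02],[0,0.15,-0.35,0,0.02],[0,0.15,-0.35,0,0.02],[0,0.15,-0.35,0,0.02],[0,0.15,-0.35,0,0.02]]]}}

```text
time_s: 16.83
eef_pos: [0.5116, -0.0772, 0.0948]
eef_rot: [0.0, 0.98, 0.198, 0.0]
wrist_force: [0.8, 3.2, 4.7]
opening: 0.153
grasp_force: 59.7
```

```bash
python3 - <<'E'
from h import *
rel([.5115,-.0765,.0945],.402)
E
```

```text
t 16.83 pos [511.6 -77.2  94.8] yaw 0.3995 z [ 0. -0. -1.] op 0.153 gf 59.7 F [0.8 3.2 4.7] M [ 0.57 -0.19  0.24]
q [-0.38  0.22  1.86 -0.    1.06  0.79] shift [ 0.2 -0.6  0.3] turn -0.0025
```

Not at the stop yet (moment steady around 0.25 N m).

{"method": "move_arm", "body": {"series": [[[0,0,0,0,0.005],[0,0,0,0,0.01],[0,0,0,0,0.015],[0,0,0,0,0.02],[0,0,0,0,0.02],[0,0,0,0,0.02],[0,0,0,0,0.02],[0,0,0,0,0.02],[0,0,0,0,0.02],[0,0,0,0,0.02]]]}}

```text
time_s: 17.67
eef_pos: [0.5116, -0.0772, 0.0948]
eef_rot: [0.0, 0.982, 0.189, 0.0]
wrist_force: [0.9, 3.8, 5.5]
opening: 0.152
grasp_force: 59.7
```

```bash
python3 - <<'E'
from h import *
rel([.5115,-.0765,.0945],.402)
E
```

```text
t 17.67 pos [511.6 -77.2  94.8] yaw 0.3795 z [ 0. -0. -1.] op 0.152 gf 59.7 F [0.9 3.8 5.5] M [ 0.53 -0.25  0.21]
q [-0.38  0.22  1.86 -0.    1.06  0.81] shift [ 0.1 -0.7  0.3] turn -0.0225
```

{"method": "move_arm", "body": {"series": [[[0,0,0,0,0.004],[0,0,0,0,0.008],[0,0,0,0,0.012],[0,0,0,0,0.016],[0,0,0,0,0.02],[0,0,0,0,0.02],[0,0,0,0,0.02],[0,0,0,0,0.02],[0,0,0,0,0.02],[0,0,0,0,0.02]]]}}

```text
time_s: 18.5
eef_pos: [0.5116, -0.0771, 0.0948]
eef_rot: [0.0, 0.984, 0.179, 0.0]
wrist_force: [0.8, 3.5, 6.1]
opening: 0.155
grasp_force: 59.8
```

```bash
python3 - <<'E'
from h import *
rel([.5115,-.0765,.0945],.352)
E
```

```text
t 18.5 pos [511.6 -77.1  94.8] yaw 0.3595 z [ 0. -0. -1.] op 0.155 gf 59.8 F [0.8 3.5 6.1] M [ 0.55 -0.19  0.22]
q [-0.38  0.22  1.86  0.    1.06  0.83] shift [ 0.1 -0.6  0.3] turn 0.0075
```

{"method": "move_arm", "body": {"series": [[[0,0,0,-0.2,0.004],[0,0,0,-0.2,0.008],[0,0,0,-0.2,0.012],[0,0,0,-0.2,0.015],[0,0,0,-0.2,0.015],[0,0,0,-0.2,0.015],[0,0,0,-0.2,0.015],[0,0,0,-0.2,0.015],[0,0,0,-0.2,0.015],[0,0,0,-0.2,0.015]]]}}

```text
time_s: 19.33
eef_pos: [0.5115, -0.0771, 0.0948]
eef_rot: [0.0, 0.985, 0.172, 0.0]
wrist_force: [3.6, 2.3, 0.7]
opening: 0.15
grasp_force: 59.2
```

```bash
python3 - <<'E'
from h import *
rel([.5115,-.0765,.0945],.352)
E
```

```text
t 19.33 pos [511.5 -77.1  94.8] yaw 0.3448 z [ 0. -0. -1.] op 0.15 gf 59.2 F [3.6 2.3 0.7] M [ 0.36 -0.67  0.22]
q [-0.38  0.22  1.86 -0.    1.06  0.85] shift [ 0.2 -0.6  0.3] turn -0.0072
```

{"method": "move_arm", "body": {"series": [[[0,0,0,0,0.004],[0,0,0,0,0.008],[0,0,0,0,0.012],[0,0,0,0,0.015],[0,0,0,0,0.015],[0,0,0,0,0.015],[0,0,0,0,0.015],[0,0,0,0,0.015],[0,0,0,0,0.015],[0,0,0,0,0.015]]]}}

```text
time_s: 20.17
eef_pos: [0.5115, -0.0771, 0.0949]
eef_rot: [0.0, 0.986, 0.164, 0.0]
wrist_force: [4.1, 1.3, -1.5]
opening: 0.15
grasp_force: 59.0
```

```bash
python3 - <<'E'
from h import *
rel([.5115,-.0765,.0945],.352)
E
```

```text
t 20.17 pos [511.5 -77.1  94.9] yaw 0.3298 z [ 0. -0. -1.] op 0.15 gf 59.0 F [ 4.1  1.3 -1.5] M [ 0.25 -0.8   0.22]
q [-0.38  0.22  1.86 -0.    1.06  0.86] shift [ 0.2 -0.5  0.4] turn -0.0222
```

```bash
python3 - <<'E'
from h import *
c=np.array([.5115,-.0771])
for n in("side","top"):
    im,d=camera(n);W=cloud(n,d);P=W.reshape(-1,3)
    Q=P[(P[:,2]>.095)&(P[:,2]<.122)&(np.hypot(*(P[:,:2]-c).T)<.036)&(np.hypot(*(P[:,:2]-c).T)>.015)]
    for yaw in(.33,):
        u=np.array([np.cos(yaw),np.sin(yaw)]);s=(Q[:,:2]-c)@u;t=(Q[:,:2]-c)@[-u[1],u[0]]
        for a,b in((-.035,-.028),(-.028,-.02),(-.02,-.012),(.012,.02),(.02,.028),(.028,.035)):
            k=(s>a)&(s<b);print(n,a,k.sum(),np.round(np.percentile(t[k],[3,50,97])*1000,1) if k.sum()>2 else "")
    cv2.imwrite(f"pics/{n}4.png",im)
a=cv2.imread("pics/side4.png")[170:290,150:300];b=cv2.imread("pics/top4.png")[180:300,170:320]
cv2.imwrite("pics/c4.png",cv2.resize(np.hstack([a,b]),None,fx=2.6,fy=2.6,interpolation=3))
E
```

```text
side -0.035 41 [-5.5  1.1  6.7]
side -0.028 9 [-6.1  0.4  7.5]
side -0.02 11 [-6.4  4.8 11.8]
side 0.012 5 [-4.1 -1.8  5. ]
side 0.02 5 [-4.2  7.2  7.5]
side 0.028 0 
top -0.035 0 
top -0.028 0 
top -0.02 0 
top 0.012 0 
top 0.02 0 
top 0.028 0
```

View pics/c4.png

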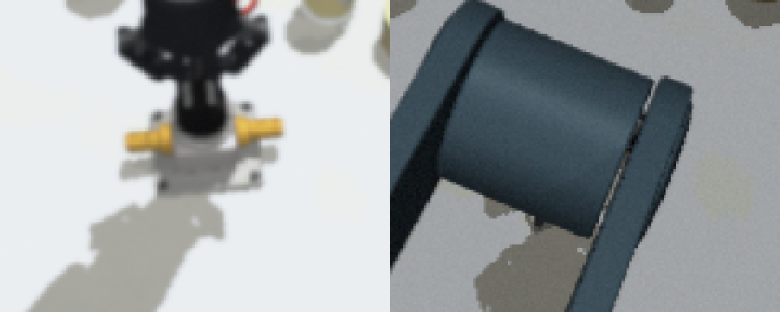

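{"method": "move_arm", "body": {"series": [[[0,0,0,0,0.004],[0,0,0,0,0.008],[0,0,0,0,0.012],[0,0,0,0,0.015],[0,0,0,0,0.015],[0,0,0,0,0.015],[0,0,0,0,0.015],[0,0,0,0,0.015],[0,0,0,0,0.015],[0,0,0,0,0.015]]]}}

```text
time_s: 21.1
eef_pos: [0.5115, -0.0771, 0.0949]
eef_rot: [0.0, 0.988, 0.157, -0.0]
wrist_force: [4.6, 1.5, -2.1]
opening: 0.151
grasp_force: 58.8
```

```bash
python3 - <<'E'
from h import *
rel([.5115,-.0765,.0945],.352)
E
```

```text
t 21.1 pos [511.5 -77.1  94.9] yaw 0.3148 z [-0. -0. -1.] op 0.151 gf 58.8 F [ 4.6  1.5 -2.1] M [ 0.15 -0.93  0.43]
q [-0.38  0.22  1.86 -0.    1.06  0.88] shift [ 0.2 -0.5  0.4] turn -0.0372
```

{"method": "move_arm", "body": {"series": [[[0,0,0,0.2,0],[0.2,0,0,0.2,0],[0.3,0,0,0.2,0],[0.45,0,0,0.2,0],[0.5,0,0,0,0],[0.5,0,0,0,0],[0.5,0,0,-5,0],[0.5,0,0,-15,0],[0.5,0,0,-25,0],[0.5,0,0,-35,0]]]}}

```text
time_s: 21.93
eef_pos: [0.5118, -0.0771, 0.1314]
eef_rot: [0.0, 0.988, 0.157, 0.0]
wrist_force: [0.5, -0.1, -0.2]
opening: 0.501
grasp_force: 0.0
```

{"method": "move_arm", "body": {"series": [[[0.5,0,0,-30,0],[0.5,0,0,-60,0],[0.5,0,0,-90,0],[0.5,0,0,-120,0],[0.5,0,0,-150,0],[0.5,0,0,-180,0],[0.5,0,0,-210,0],[0.5,0,0,-240,0],[0.5,0,0,-240,0],[0.5,0,0,-240,0]]]}}

```text
time_s: 22.77
eef_pos: [0.5122, -0.0773, 0.3733]
eef_rot: [0.002, 0.988, 0.157, 0.003]
wrist_force: [-0.5, -0.8, 0.1]
opening: 0.497
grasp_force: 0.0
```

```bash
python3 - <<'E'
from h import *
rel([.5115,-.0765,.0945],.352)
c=np.array([.5115,-.0771])
for n in("side","top"):
    im,d=camera(n);W=cloud(n,d);P=W.reshape(-1,3);P=P[np.hypot(*(P[:,:2]-c).T)<.1]
    Q=P[(P[:,2]>.108)&(P[:,2]<.135)&(np.hypot(*(P[:,:2]-c).T)<.045)]
    V=P[(P[:,2]>.004)&(P[:,2]<.045)]
    print(n,len(Q),np.percentile(Q[:,2],[50,90]) if len(Q) else "",cv2.minAreaRect(Q[:,:2].astype(np.float32)*1000) if len(Q)>5 else "",cv2.minAreaRect(V[:,:2].astype(np.float32)*1000))
    cv2.imwrite(f"pics/{n}5.png",im)
cv2.imwrite("pics/c5.png",cv2.resize(cv2.imread("pics/side5.png")[170:290,150:300],None,fx=4,fy=4,interpolation=3))
E
```

```text
t 22.77 pos [512.2 -77.3 373.3] yaw 0.3149 z [ 0.006 -0.002 -1.   ] op 0.497 gf 0.0 F [-0.5 -0.8  0.1] M [ 0.04 -0.01  0.05]
q [-0.38 -0.04  1.56 -0.    1.62  0.88] shift [ -1.7  -2.  278.8] turn -0.0371
side 160 [0.12175457 0.12407361] ((509.91754150390625, -76.95565795898438), (62.359619140625, 14.591508865356445), 18.67106819152832) ((511.39385986328125, -76.0948257446289), (96.33966064453125, 151.92266845703125), 19.520416259765625)
top 0   ((507.7780456542969, -124.69210815429688), (5.948927879333496, 79.10094451904297), 68.28504943847656)
```

View pics/c5.png

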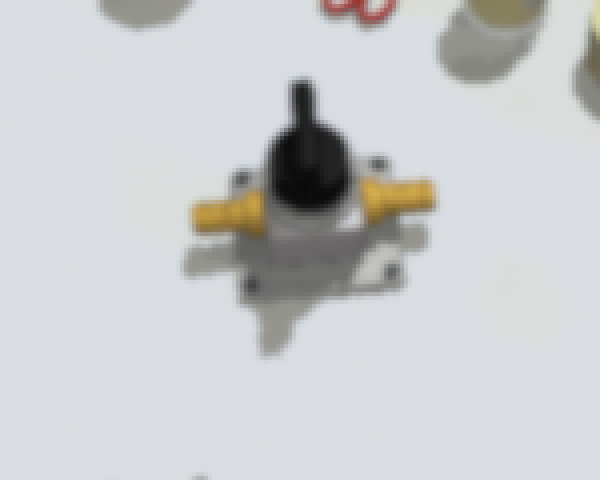

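The knob sits flat on the bonnet at crop (308,165). Its top is at about 0.123 m, which is the home height. The bar lies across the pipe, at 18.7° against 19.5–20.2° for the valve's x axis, and the gripper is clear.

```bash
python3 -c "
from bench import order
print(order.hand_in())"
```

```text
the job is handed in; nothing more can be done
None
```

The knob is back on the spindle and fully home, the valve is turned clockwise to its closed stop with the bar across the pipe (within about 2° by camera), the gripper has let go and is clear, and the job is handed in; no verdict came back.

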